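# Drain the rinsed vial basket

### The job

The rinse is over: first close the stopcock on the rinse bath's pipe by turning its lever the full quarter turn, until it stands square across the pipe. Then lift the wire vial basket out of the bath by its handle, keeping it upright, and gently hang it by the handle's top bar in the dip of the hook, so that it hangs level from the middle of the bar, and let go. Last, slide the steel drip tray along the counter, without lifting it, until the whole basket hangs over it, and leave all the other things where they are.

Things in the scene. Friction and masses are not known exactly. Their poses are not given: they have to be found in the camera images.
- stopcock (a joint): stopcock lever angle (rad): 0 = open, lever along the pipe, pointing away from the bath (bath's +y); pi/2 = closed at its end stop, lever square across the pipe, pointing along the bath's -x. Grows anticlockwise seen from above. Friction 0.12 N m (about 2.5 N at 50 mm out), no spring: it stays where left.
- stopcock_axis (a point): on the lever's vertical turning axis at the lever's mid-height (86 mm above the counter); axes of the bath. The lever is a flat steel bar with black sleeve, 14 mm wide, 12 mm thick, reaching 78 mm from the axis. The 16 mm pipe under it has its top at 50 mm, the brass valve body at 56 mm above the counter.
- lever_tip (a point): end of the stopcock lever, mid-height, 78 mm from the turning axis
- bath: fixed open stainless rinse bath, 170 (x) x 140 (y) x 67 mm high, walls 4 mm with an 8 mm lip around the rim, floor 4 mm above the counter; origin at the centre of its underside, z up. The supply pipe leaves its +y wall, with the stopcock 120 mm from the centre, and goes down into the counter at 180 mm.
- basket: white wire basket with six capped vials fixed in it, about 0.25 kg, standing in the bath; origin at the centre of its underside, z up. 70 (x) x 100 (y) x 45 mm high, vial caps to 61 mm. A rigid steel bail of 9 mm round wire rises from the ends at y = -49 and +49 mm to a straight level top bar along y, centre line 145 mm above the underside. Balances about the middle.
- bail_mid (a point): middle of the basket's top bar, on its centre line (145 mm above the basket's underside); axes of the basket: the bar runs along y
- stand: fixed steel hook stand; origin on the counter straight below the hook's dip, z up; the hook arm lies along x, its upturned tip pointing to -x (the robot). 16 mm post at x = 115 mm, foot plate 12 mm high, 140 mm wide, from x = 100 to 230 mm; nothing stands below the hook.
- hook_dip (a point): where the bar's centre line lies when hung in the dip (253.5 mm above the counter); axes of the stand. Hook of 8 mm round bar: flat dip 22 mm long along x, wire top at 249 mm, 45 degree slopes up to the tip at x = -35 mm and to the level arm at x = 35 to 115 mm, both with tops at 274 mm above the counter. A hung basket's underside is 108 mm above the counter.
- tray: loose open stainless drip tray, 140 (x) x 220 (y) x 30 mm high, walls 4 mm, about 0.35 kg, lying on the counter beside the hook stand on its -y side, its long side roughly along the stand's y; origin at the centre of its underside
- rack: white wire rack without a handle, full of black-capped vials, 78 x 130 x 69 mm high; leave alone; origin at the centre of its underside
- pen_cup: terracotta-coloured cup with pens, 80 mm wide, 140 mm high; leave alone; origin at the centre of its underside
- reagent: amber bottle with black cap, 60 mm across, 120 mm high; leave alone; origin at the centre of its underside
- beaker: small glass beaker, 66 mm across, 85 mm high; leave alone; origin at the centre of its underside
- slide_box: flat grey box for slides, 85 x 100 x 33 mm high; leave alone; origin at the centre of its underside
- notepad: paper notepad with a red binding strip, 100 x 140 x 13 mm; leave alone; origin at the centre of its underside
- caliper: flat steel caliper lying on the counter, 140 mm long, 8 mm high; leave alone; origin at the middle of its beam's underside

How it is judged:
By the outcome, as a careful person would: the job done as asked, in the order asked, and still so for the second after the job is handed in, with the robot touching nothing.
It also fails if it takes over 64 s, if anything falls off the work surface, if the arm or the gripper's body presses on something with over 40 N, if the wrist force passes 120 N, or if a joint passes its speed limit or range.

### The arm

A 6-joint arm with a two-finger parallel gripper is mounted at the origin on the work surface. World frame = base frame: x ahead of the robot, y to its left, z up, the work surface at z = 0. Lengths are in m, angles in rad, forces in N, time in s.
With the tool pointing down it reaches from about 0.25 to 0.8 m from the base axis. Payload 3.9 kg.
Tool frame: the origin (TCP) lies on the front face of the gripper's body, between the roots of the fingers; the fingertips stand 73 mm ahead of it and the grasp point (between the pads) lies arm.tcp_to_grasp ahead of it (arm.tcp_to_grasp is the distance from the TCP to the grasp point, in m); z points along the fingers, y is the line along which they close (so a half turn about z gives the same grasp; the last joint's range is limited). The gripper opens to 85 mm and grips with 20 to 120 N. Pads are 22 mm wide; open, the fingers measure 114 mm over their backs; the gripper's body (76 mm by 85 mm) begins 54 mm behind the grasp point. The pads swing forward as they close: fully open they stand 13 mm farther back than shut.
Start: joints at [-1.106, 0.26, -0.138, 1.173, 0, 1.571], TCP at [0.235, -0.469, 0.304] pointing down, gripper open.
Joint ranges: [-2.78, 2.78], [-0.83, 1.72], [-1.28, 1.37], [-1.9, 2.12], [-1.57, 1.48], [-3.14, 3.14]. Speed limits (rad/s): [2.57, 2.57, 3.14, 3.14, 3.14, 3.14].

### API

Orientations are given as a unit quaternion [w, x, y, z].
In Python, from cell import arm gives the robot as it stands.
- The arm moves only by the tool carry_out, never from a script. Its argument "steps" is a list that holds one entry, the list of rows, each a list of 7 numbers: the gripper's target within -1 to 1 (shut at 1, half-way at 0, fully open at -1), then the shift along the tool's x, y, z in m, then the turn, a rotation vector about the tool's x, y, z in rad. In form: [[[claw, x, y, z, rx, ry, rz], ...]]. A call has 1 to 12 rows; each row is the pose to reach, as a shift and turn from the pose commanded when the call began, along the tool's axes at that moment; what a row does not reach only later rows make up. A row lasts 1/8 s, in which the tool goes at most 62.5 mm and 10.7 degrees, less where a joint would pass 70% of its speed; a pose out of reach is approached as far as the arm can. A call with a gripper value outside its range is refused whole. The fingers move at their own pace and stop on an object; "squeeze" is the grip in N (left out, the last holds). Time passes only in rows, so rows that repeat a pose let the fingers close. It gives the time, the measured TCP pose, the force, the opening and the grip force at its end, in the units of the state.
- arm.read_state(): the state, without advancing time (a new reading comes with each control period).
- arm.read_camera(name): name is "scene" or "side" or "wrist"; returns the picture (384x512x3 uint8, blue, green, red); there is no depth.
- arm.get_calibration(name): a dict with "K" (3x3 intrinsics, pixels), "eye" and "orientation" of the camera in the world. Camera axes: x right, y down, z forward; pixel columns grow to the right and rows downward; lengths in m; the calibration is good to about 2 mm. A picture is of the moment at which its call begins: read the wrist's pose just before it. get_calibration takes no time and is no camera call; for the wrist camera it gives the pose at the moment of the call.
- arm.finish_job(): hands the job in; it is judged then, once.
Trained networks look in the newest picture that a camera, given by its name, has taken for a name from the list of things; names that differ only in an ending like _2 or _b are one class to them, and where a whole thing is asked for, a point or a joint stands for the part that bears it (a point fixed in the world has none). Each returns a list of dicts, best first, with "score" (0 to 1); they miss things now and then, are a little off and sometimes report something else, mostly with a low value. They report only what shows in the picture. A call takes as long as a camera call.
- arm.masks_of(camera, label): "mask" (384x512 bool, what is visible of it) and "bbox" ([left, top, right, bottom] in pixels, round what is visible of it).
The state is a dict: "t": time; "qpos": joint angles; "qd": joint speeds; "tau": joint torques, N m; "tcp_pos": TCP position; "ee_rot": TCP orientation; "ft_force": force on the tool from outside, world axes, zero at the start; "moment": the same for the moment, N m; "grip_width": finger opening in m; "finger_force": force on a finger pad.
Only numpy, scipy, OpenCV 4.12 (cv2) and the standard library are available. Lean on these libraries where they do the work, as an engineer would, in place of code of your own. Each camera call takes 0.05 s, during which the arm holds its last target. There are 200 camera calls.

## Working session

There is one attempt and no reset: what is moved stays moved. The work goes in short steps, Python scripts to look and compute and a tool call to move; the robot and the scene stay as the last step left them, time stands still between calls to the robot, and variables do not carry over. Pictures are saved under pics/ and viewed, at most 10 in all, crops included, and the job is handed in when it is done.

Besides the shell and the picture viewer there is one more tool, called after "Request:" by a JSON object that holds its "name" and its "arguments", one argument or row to a line. carry_out: Moves the arm, as the interface text tells. Its arguments: {"type":"object","properties":{"steps":{"type":"array"},"squeeze":{"type":"number"}},"required":["steps"]}

```bash
ls; mkdir -p pics; python3 - <<'E'
from cell import arm
import cv2,numpy as np
s=arm.read_state();print(s['t'],s['tcp_pos'],s['ee_rot'],arm.tcp_to_grasp,s['grip_width'])
ims=[]
for c in ['scene','side']:
    im=arm.read_camera(c);cv2.imwrite(f'pics/{c}0.png',im)
    k=arm.get_calibration(c);print(c,k)
    ims.append(im)
    for l in ['stopcock','bath','basket','stand','tray','rack','beaker','reagent','pen_cup','slide_box','notepad','caliper']:
        for m in arm.masks_of(c,l)[:2]:
            print(l,round(m['score'],2),m['bbox'])
cv2.imwrite('pics/both.png',np.vstack(ims)[:, :])
E
```

```text
pics
0.0 [ 0.23507976 -0.46877665  0.30305401] [-9.90481830e-04  9.73113145e-01  2.30325360e-01 -2.31330968e-04] 0.0539 0.085185087356421
scene {'K': array([[488.79537268,   0.        , 255.71566802],
       [  0.        , 488.79537268, 185.98331638],
       [  0.        ,   0.        ,   1.        ]]), 'eye': array([1.20360394, 0.93310726, 0.85798284]), 'orientation': array([-0.16154384,  0.27039739,  0.82742491, -0.46492672])}
stopcock 0.61 [325.7, 276.1, 362.6, 300.4]
bath 0.89 [258.5, 232.2, 363.3, 333.6]
basket 0.69 [240.8, 283.2, 266.7, 331.4]
basket 0.59 [294.8, 215.8, 326.4, 275.9]
stand 0.58 [143.2, 140.1, 235.3, 271.2]
tray 0.94 [157.7, 177.6, 229.5, 225.6]
rack 0.57 [193.5, 245.0, 248.0, 305.1]
rack 0.5 [292.5, 212.6, 327.6, 275.5]
beaker 0.76 [305.6, 210.4, 332.0, 237.4]
reagent 0.67 [239.9, 283.9, 266.3, 334.0]
reagent 0.51 [240.2, 196.0, 281.8, 207.0]
pen_cup 0.91 [121.3, 156.8, 148.3, 210.5]
slide_box 0.69 [335.5, 238.4, 379.3, 278.3]
notepad 0.91 [224.7, 161.2, 264.5, 185.3]
notepad 0.53 [259.6, 233.4, 361.7, 335.6]
caliper 0.66 [222.9, 160.0, 265.8, 189.1]
caliper 0.
[... 278 characters left out ...]
97677, -0.22439459,  0.90412494, -0.35376979])}
stopcock 0.74 [178.5, 294.8, 195.5, 331.6]
bath 0.62 [169.5, 234.8, 274.7, 344.1]
bath 0.57 [185.2, 121.5, 278.5, 208.9]
basket 0.81 [210.7, 243.6, 258.7, 305.5]
stand 0.96 [192.0, 123.9, 281.4, 205.5]
tray 0.62 [215.1, 241.3, 257.4, 297.5]
tray 0.58 [252.6, 135.5, 317.5, 194.0]
rack 0.86 [167.9, 195.1, 213.4, 256.2]
beaker 0.87 [277.3, 247.8, 301.8, 286.1]
beaker 0.22 [139.9, 241.7, 163.2, 283.6]
reagent 0.58 [139.1, 242.2, 163.0, 284.5]
pen_cup 0.88 [255.5, 99.2, 272.9, 143.7]
pen_cup 0.56 [190.6, 124.8, 279.6, 206.5]
slide_box 0.83 [246.4, 293.0, 289.6, 340.5]
notepad 0.9 [338.1, 160.7, 380.0, 201.7]
caliper 0.65 [310.3, 193.0, 337.2, 225.1]
```

View pics/scene0.png

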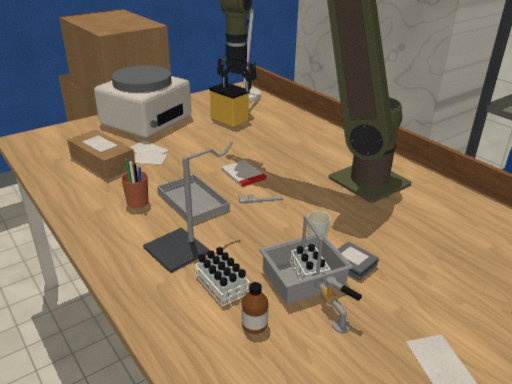

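View pics/side0.png

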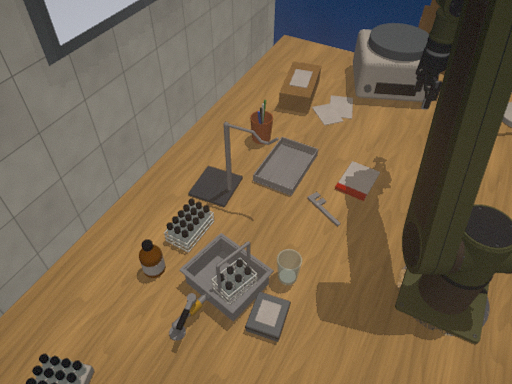

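The scene shows the bath at about (305,265) with the basket inside, the lever at about (343,288) and the hook tip at about (230,145). The side view has the bath at (226,278), the lever at (183,315) and the hook at (270,140). I'll enlarge both to pick points.

```bash
python3 - <<'E'
import cv2
a=cv2.imread('pics/scene0.png')[130:340,145:385];b=cv2.imread('pics/side0.png')[110:345,160:330]
cv2.imwrite('pics/a.png',cv2.resize(a,(720,630))[:600]);
cv2.imwrite('pics/a.png',cv2.resize(a[10:],None,fx=3,fy=3,interpolation=cv2.INTER_CUBIC))
cv2.imwrite('pics/b.png',cv2.resize(b,None,fx=2.5,fy=2.5,interpolation=cv2.INTER_CUBIC))
E
```

```text
(no output)
```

View pics/a.png

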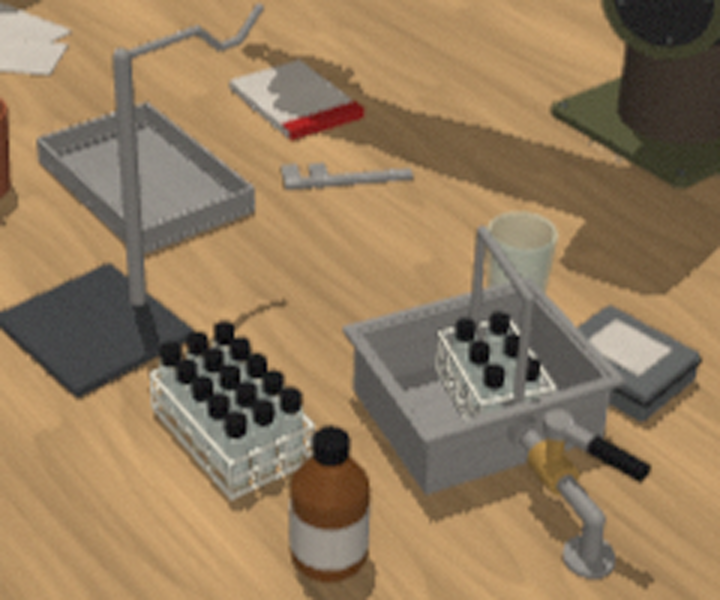

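View pics/b.png

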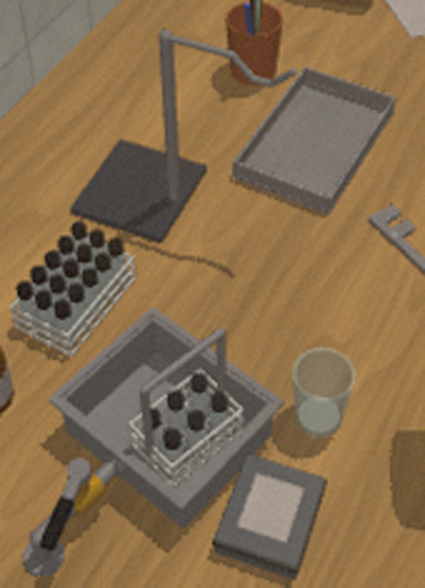

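```bash
cat > h.py <<'E'
import numpy as np,cv2
from cell import arm
from scipy.spatial.transform import Rotation as R
def Rq(q): return R.from_quat([q[1],q[2],q[3],q[0]])
def ray(k,p):
    d=np.linalg.solve(k['K'],[p[0],p[1],1.]);d=Rq(k['orientation']).apply(d);return np.array(k['eye']),d/np.linalg.norm(d)
def tri(obs):
    A=np.zeros((3,3));b=np.zeros(3);rs=[ray(k,p) for k,p in obs]
    for o,d in rs:
        M=np.eye(3)-np.outer(d,d);A+=M;b+=M@o
    x=np.linalg.solve(A,b);e=max(np.linalg.norm(np.cross(x-o,d)) for o,d in rs);return x,e
def atz(k,p,z):
    o,d=ray(k,p);return o+d*(z-o[2])/d[2]
def proj(k,X):
    c=Rq(k['orientation']).inv().apply(np.asarray(X)-k['eye']);u=c@np.array(k['K']).T;return u[...,:2]/u[...,2:]
E
python3 - <<'E'
from h import *
np.set_printoptions(precision=4,suppress=True)
S=arm.get_calibration('scene');D=arm.get_calibration('side')
P={'axis':((563,425),(78,468)),'tip':((647,468),(46,548)),'bailA':((482,233),(219,336)),'bailB':((525,300),(147,388)),
'bathL':((347,328),(155,312)),'bathF':((428,440),(52,402)),'bathR':((618,378),(185,490)),'bathB':((525,283),(282,405)),
'hslope':((195,32),(232,51)),'hdip1':((220,47),(250,78)),'hdip2':((238,45),(270,84)),'htip':((260,10),(294,73)),
'posttop':((124,53),(167,36)),'postbase':((138,305),(174,203)),
'trayL':((38,147),(307,72)),'trayBk':((147,106),(394,100)),'trayR':((253,190),(327,207)),'trayF':((135,236),(235,165)),'caliperhead':((290,172),(385,215))}
for n,(a,b) in P.items():
    x,e=tri([(S,(a[0]/3+145,a[1]/3+140)),(D,(b[0]/2.5+160,b[1]/2.5+110))]);print(n,x,round(e,4))
for n,m in {'beaker':(277.3,247.8,301.8,286.1),'reagent':(139,242,163,284.5),'slide':(246.4,293,289.6,340.5)}.items():
    print(n,atz(D,((m[0]+m[2])/2,(m[1]+m[3])/2),.04))
for n,x in arm.get_calibration('wrist').items(): print(n,x)
E
```

```text
axis [0.5416 0.359  0.0906] 0.0036
tip [0.5245 0.4344 0.0908] 0.0006
bailA [0.4781 0.1927 0.1473] 0.0004
bailB [0.5098 0.2782 0.1449] 0.0015
bathL [0.5843 0.1454 0.0635] 0.0003
bathF [0.6182 0.2947 0.0648] 0.0
bathR [0.4456 0.3252 0.0695] 0.0067
bathB [0.4096 0.1837 0.0594] 0.0004
hslope [ 0.6007 -0.065   0.2698] 0.0026
hdip1 [ 0.5762 -0.0612  0.2471] 0.0005
hdip2 [ 0.5544 -0.0664  0.2417] 0.0018
htip [ 0.5277 -0.0685  0.2678] 0.0008
posttop [ 0.676  -0.0552  0.2728] 0.0004
postbase [ 0.678  -0.0546  0.0038] 0.0016
trayL [ 0.6304 -0.3548  0.0152] 0.0012
trayBk [ 0.4948 -0.3488  0.0243] 0.0003
trayR [ 0.4959 -0.1269  0.0241] 0.0042
trayF [ 0.6331 -0.1375  0.0192] 0.0004
caliperhead [ 0.4287 -0.1588  0.0081] 0.001
beaker [0.3815 0.1381 0.04  ]
reagent [0.7131 0.3012 0.04  ]
slide [0.3693 0.2912 0.04  ]
K [[304.6364   0.     256.0846]
 [  0.     304.6364 189.2428]
 [  0.       0.       1.    ]]
eye [ 0.2996 -0.4369  0.373 ]
orientation [ 0.1245  0.8418 -0.5195 -0.0772]
```

```bash
cat >> h.py <<'E'
def rows(wps,q=None,p=None):
    "wps: (x,y,z_tcp,toolx angle deg,claw); tool down"
    s=arm.read_state();p=s['tcp_pos'] if p is None else p;r=Rq(s['ee_rot'])
    for w in wps:
        a=np.radians(w[3]);t=R.from_matrix(np.array([[np.cos(a),np.sin(a),0],[np.sin(a),-np.cos(a),0],[0,0,-1.]]))
        print([w[4]]+[round(float(v),3) for v in r.inv().apply(np.array(w[:3])-p)]+[round(float(v),3) for v in (r.inv()*t).as_rotvec()])
E
python3 - <<'E'
from h import *
k=arm.get_calibration('wrist');s=arm.read_state();print(Rq(s['ee_rot']).inv().apply(Rq(k['orientation']).as_matrix().T))
print(Rq(s['ee_rot']).inv().apply(k['eye']-s['tcp_pos']))
D=arm.get_calibration('side')
for b in [(14,310),(75,225),(135,255),(70,355)]: print('rack',atz(D,(b[0]/2.5+160,b[1]/2.5+110),.05))
rows([(.42,.02,.33,70,1),(.5725,.4225,.26,70,1)])
E
```

```text
[[ 4.39575512e-05  9.99999797e-01  6.35427082e-04]
 [-9.57084848e-01  2.26222856e-04 -2.89807767e-01]
 [-2.89807852e-01 -5.95418393e-04  9.57084664e-01]]
[ 0.07200728 -0.00011549 -0.06914427]
rack [0.73052564 0.20898728 0.05      ]
rack [0.74113917 0.07070453 0.05      ]
rack [0.6530043 0.076915  0.05     ]
rack [0.6414184  0.23005131 0.05      ]
[1, 0.384, -0.355, -0.026, -0.0, -0.0, -0.757]
[1, 0.701, -0.646, 0.044, -0.0, -0.0, -0.757]
```

Request:
{"name": "carry_out", "arguments": {
  "steps": [
    [[1,0.384,-0.355,-0.026,0,0,-0.4],[1,0.384,-0.355,-0.026,0,0,-0.757],[1,0.384,-0.355,-0.026,0,0,-0.757],[1,0.384,-0.355,-0.026,0,0,-0.757],[1,0.384,-0.355,-0.026,0,0,-0.757],[1,0.384,-0.355,-0.026,0,0,-0.757],[1,0.384,-0.355,-0.026,0,0,-0.757],[1,0.384,-0.355,-0.026,0,0,-0.757],[1,0.384,-0.355,-0.026,0,0,-0.757],[1,0.384,-0.355,-0.026,0,0,-0.757]]
  ]
}}

```text
t: 2.55
tcp_pos: [0.42, 0.0216, 0.33]
ee_rot: [0.0, 0.818, 0.575, 0.0]
ft_force: [-0.5, -0.3, -0.6]
grip_width: -0.0002
finger_force: 0.0
```

```bash
python3 - <<'E'
from h import *
s=arm.read_state();print(s['t'],s['tcp_pos'],s['qpos'],s['grip_width'])
rows([(.45,.2,.33,70,1),(.5725,.4225,.26,70,1),(.5725,.4225,.149,70,1)])
im=arm.read_camera('wrist');cv2.imwrite('pics/w1.png',im)
E
```

```text
2.55 [0.41996538 0.021587   0.32995674] [ 5.14241780e-02  6.92526792e-02 -3.06888050e-01  1.19431391e+00
 -1.14587693e-04  1.96747947e+00] -0.00018722189206798104
[1, 0.178, -0.032, -0.0, 0.0, -0.0, 0.004]
[1, 0.429, 0.008, 0.07, 0.0, -0.0, 0.004]
[1, 0.429, 0.008, 0.181, 0.0, -0.0, 0.004]
```

View pics/w1.png

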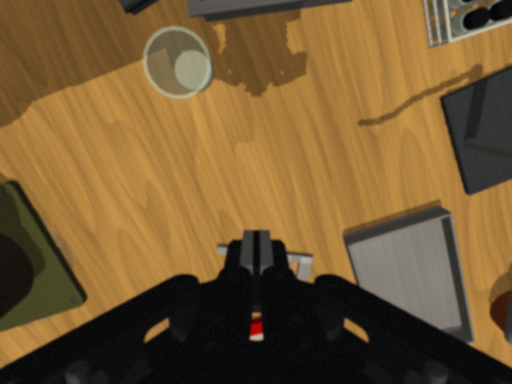

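The wrist view shows the beaker at (178,62), the stand foot at (480,130) and the tray at (410,270), which agrees with the measurements. I'll go on to the lever.

Request:
{"name": "carry_out", "arguments": {
  "steps": [
    [[1,0.06,-0.02,0,0,0,0],[1,0.12,-0.032,0,0,0,0],[1,0.178,-0.032,0,0,0,0],[1,0.238,-0.02,0.01,0,0,0],[1,0.298,-0.01,0.02,0,0,0],[1,0.35,0,0.04,0,0,0],[1,0.429,0.008,0.07,0,0,0],[1,0.429,0.008,0.07,0,0,0],[1,0.429,0.008,0.07,0,0,0]]
  ]
}}

```text
t: 3.72
tcp_pos: [0.5745, 0.4198, 0.2576]
ee_rot: [0.0, 0.819, 0.573, -0.002]
ft_force: [0.0, -0.0, -0.5]
grip_width: 0.0
finger_force: 0.0
```

```bash
python3 - <<'E'
from h import *
s=arm.read_state();print(s['t'],s['tcp_pos'])
k=arm.get_calibration('wrist')
im=arm.read_camera('wrist')
for n in ['stopcock','lever_tip','basket','bath']:
    for m in arm.masks_of('wrist',n)[:2]:
        print(n,m['score'],m['bbox'])
for n,X in {'axis':(.541,.3545,.092),'tip':(.5245,.434,.092),'bA':(.4781,.1927,.149),'bB':(.5098,.2782,.149)}.items():
    u=proj(k,np.array(X));print(n,u);cv2.circle(im,tuple(int(v) for v in u),3,(0,0,255),1)
cv2.imwrite('pics/w2.png',im)
E
```

```text
3.725 [0.57446721 0.41976679 0.25762803]
stopcock 0.79 [193.6, 187.9, 240.9, 247.5]
lever_tip 0.89 [190.9, 189.0, 242.3, 247.0]
lever_tip 0.64 [249.9, 312.2, 262.6, 339.3]
basket 0.79 [252.3, 313.1, 260.4, 339.3]
bath 0.78 [188.9, 160.4, 352.1, 328.9]
axis [247.65023944 269.93313803]
tip [194.20391648 194.95385601]
bA [243.1439841  482.65341644]
bB [242.30665395 403.30171759]
```

View pics/w2.png

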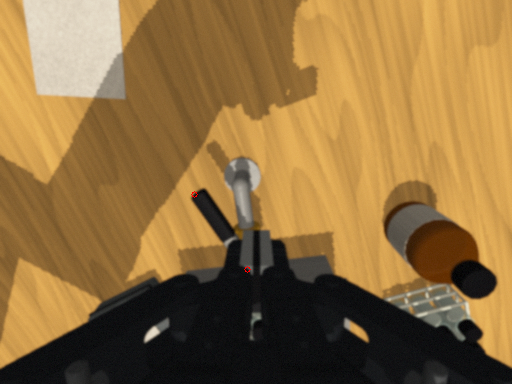

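The lever runs from its tip at (200,191) to about (240,245), a few mm from the prediction. The finger tips at (258,240) are clear of it on the pushing side.

```bash
python3 - <<'E'
from h import *
k=arm.get_calibration('wrist');print(atz(k,(201,192),.092))
z=.149
rows([(.5745,.420,.2,70,1),(.5745,.42,z,70,1),(.5481,.4174,z,70,1),(.5283,.4165,z,70,1),(.5127,.411,z,70,1),(.499,.4018,z,70,1),(.4866,.3855,z,70,1),(.4856,.3815,z,70,1)])
E
```

```text
[0.52966465 0.43337893 0.092     ]
[1, 0.001, 0.0, 0.061, 0.001, -0.001, -0.002]
[1, 0.001, 0.0, 0.112, 0.001, -0.001, -0.002]
[1, -0.01, -0.024, 0.112, 0.001, -0.001, -0.002]
[1, -0.018, -0.042, 0.112, 0.001, -0.001, -0.002]
[1, -0.029, -0.055, 0.112, 0.001, -0.001, -0.002]
[1, -0.042, -0.065, 0.112, 0.001, -0.001, -0.002]
[1, -0.062, -0.071, 0.112, 0.001, -0.001, -0.002]
[1, -0.066, -0.07, 0.112, 0.001, -0.001, -0.002]
```

Request:
{"name": "carry_out", "arguments": {
  "steps": [
    [[1,0,0,0.06,0,0,0],[1,0,0,0.114,0,0,0],[1,0,0,0.114,0,0,0],[1,-0.012,-0.021,0.114,0,0,0],[1,-0.02,-0.039,0.114,0,0,0],[1,-0.031,-0.052,0.114,0,0,0],[1,-0.044,-0.062,0.114,0,0,0],[1,-0.056,-0.067,0.114,0,0,0],[1,-0.064,-0.068,0.114,0,0,0],[1,-0.064,-0.068,0.114,0,0,0]]
  ]
}}

```text
t: 5.22
tcp_pos: [0.4904, 0.3869, 0.1492]
ee_rot: [-0.002, 0.819, 0.574, 0.005]
ft_force: [2.3, 7.4, 3.6]
grip_width: -0.0002
finger_force: 3.9
```

```bash
python3 - <<'E'
from h import *
s=arm.read_state();print(s['t'],s['tcp_pos'],s['ft_force'],s['moment'])
arm.read_camera('side')
m=arm.masks_of('side','stopcock');print([(x['score'],x['bbox']) for x in m])
D=arm.get_calibration('side')
for th in (60,75,90):
    a=np.radians(77+th);print(th,proj(D,np.array([.542+.078*np.cos(a),.3545+.078*np.sin(a),.086])))
E
```

```text
5.225 [0.49043791 0.38692385 0.14923465] [2.31390166 7.41970016 3.59142189] [ 1.46570064 -0.46022966  0.01989723]
[(0.53, [216.1, 241.2, 256.0, 302.6])]
60 [200.012042   327.68039646]
75 [208.34641134 323.85587051]
90 [215.38646234 318.27630114]
```

Request:
{"name": "carry_out", "arguments": {
  "steps": [
    [[1,-0.004,0,0,0,0,0],[1,-0.008,0.0,0,0,0,0],[1,-0.008,0.0,0,0,0,0],[1,-0.008,0.0,0,0,0,0]]
  ]
}}

```text
t: 5.82
tcp_pos: [0.49, 0.3854, 0.1498]
ee_rot: [-0.006, 0.818, 0.575, 0.01]
ft_force: [6.0, 20.8, -4.3]
grip_width: 0.0
finger_force: 10.9
```

```bash
python3 - <<'E'
from h import *
im=arm.read_camera('wrist');im2=arm.read_camera('scene')
cv2.imwrite('pics/c1.png',np.vstack([cv2.resize(im[150:330,120:380],None,fx=1.6,fy=1.6),cv2.resize(im2[220:340,260:400],(416,300))]))
E
```

```text
(no output)
```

View pics/c1.png

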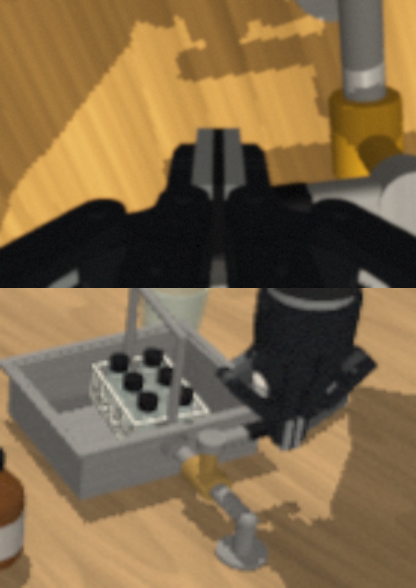

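The wrist view shows the lever level across the image, square to the pipe. The force rose to 21 N without movement, so it is on its end stop. Next I'll retreat and go above the bail, grasping 27 mm off its middle to leave the middle free for the hook.

```bash
python3 - <<'E'
from h import *
s=arm.read_state();print(s['tcp_pos'])
rows([(.495,.41,.15,70,1),(.49,.41,.32,70,-1),(.485,.2102,.29,69.5,-.2)])
E
```

```text
[0.48996996 0.38542458 0.14980827]
[1, 0.025, -0.004, 0.0, 0.002, -0.024, 0.003]
[-1, 0.027, -0.008, -0.17, 0.002, -0.024, 0.003]
[-0.2, -0.163, 0.055, -0.144, 0.002, -0.024, 0.012]
```

Request:
{"name": "carry_out", "arguments": {
  "steps": [
    [[1,0.034,0,0,0,0,0],[1,0.034,0,-0.06,0,0,0],[1,0.034,0,-0.12,0,0,0],[-0.2,0.034,0,-0.174,0,0,0],[-0.2,-0.02,0.02,-0.174,0,0,0],[-0.2,-0.08,0.04,-0.17,0,0,0],[-0.2,-0.154,0.058,-0.148,0,0,0],[-0.2,-0.154,0.058,-0.148,0,0,0],[-0.2,-0.154,0.058,-0.148,0,0,0],[-0.2,-0.154,0.058,-0.148,0,0,0]]
  ]
}}

```text
t: 7.18
tcp_pos: [0.4878, 0.2128, 0.2946]
ee_rot: [-0.0, 0.819, 0.574, 0.001]
ft_force: [-0.3, 0.6, -0.5]
grip_width: 0.0509
finger_force: 0.0
```

```bash
python3 - <<'E'
from h import *
s=arm.read_state();print(s['t'],s['tcp_pos'],s['ee_rot'],s['grip_width'])
k=arm.get_calibration('wrist')
im=arm.read_camera('wrist')
for n,X in {'bA':(.4781,.1927,.149),'bB':(.5098,.2782,.149),'mid':(.494,.2355,.149),'axis':(.541,.3545,.09),'ltip':(.465,.372,.09)}.items():
    u=proj(k,np.array(X));print(n,u);cv2.circle(im,tuple(int(v) for v in u),3,(0,0,255),1)
cv2.imwrite('pics/w3.png',im)
E
```

```text
7.175 [0.48775037 0.21284448 0.29464308] [-1.27475853e-04  8.18886278e-01  5.73954997e-01  9.53591523e-04] 0.050889766765401044
bA [254.89042676 226.96517246]
bB [255.67024177 103.11407543]
mid [255.29850567 168.64366156]
axis [259.92985557  -6.92750457]
ltip [162.59683639   6.686149  ]
```

View pics/w3.png

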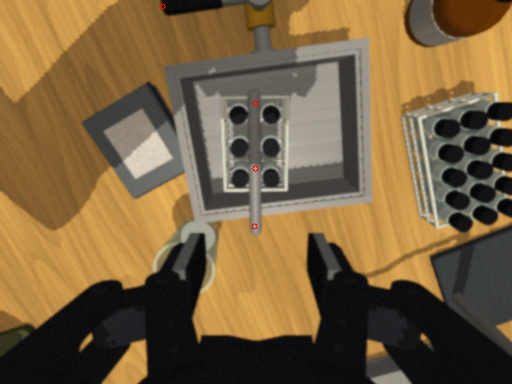

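The bar runs from (254,90) to (256,233), in line with the tool, and the lever stands square across the pipe at the top. I'll refine the bar's middle and plan the grasp.

```bash
python3 - <<'E'
from h import *
k=arm.get_calibration('wrist')
B=atz(k,(254,91),.152);A=atz(k,(256,231),.152);M=(A+B)/2;d=B-A;L=np.linalg.norm(d);print(A,B,M,L,np.degrees(np.arctan2(d[1],d[0])))
g=M-.027*d/L;print(g)
cmd=np.array([.485,.2102,.29])
rows([(g[0],g[1],.2035,70,-.2)]);rows([(g[0],g[1],.2035,70,-.2)],p=cmd)
E
```

```text
[0.47823639 0.19080833 0.152     ] [0.51136103 0.2861197  0.152     ] [0.49479871 0.23846401 0.152     ] 0.10090341338568318 70.83554664471635
[0.48593513 0.21296035 0.152     ]
[-0.2, -0.001, -0.002, 0.091, 0.001, -0.002, 0.001]
[-0.2, 0.003, -0.0, 0.087, 0.001, -0.002, 0.001]
```

Request:
{"name": "carry_out", "arguments": {
  "steps": [
    [[-0.2,0.001,-0.001,0.05,0,0,0],[-0.2,0.001,-0.001,0.089,0,0,0],[-0.2,0.001,-0.001,0.089,0,0,0],[1,0.001,-0.001,0.089,0,0,0],[1,0.001,-0.001,0.089,0,0,0],[1,0.001,-0.001,0.089,0,0,0],[1,0.001,-0.001,0.089,0,0,0],[1,0.001,-0.001,0.089,0,0,0],[1,0.001,-0.001,0.089,0,0,0]]
  ],
  "squeeze": 70
}}

```text
t: 8.35
tcp_pos: [0.4874, 0.2137, 0.2068]
ee_rot: [-0.0, 0.819, 0.574, 0.002]
ft_force: [-0.7, 0.9, 6.2]
grip_width: 0.0063
finger_force: 68.5
```

Request:
{"name": "carry_out", "arguments": {
  "steps": [
    [[1,0,0,-0.015,0,0,0],[1,0,0,-0.04,0,0,0],[1,0,0,-0.07,0,0,0],[1,0,0,-0.1,0,0,0],[1,0,0,-0.13,0,0,0],[1,0,0,-0.155,0,0,0],[1,0,0,-0.16,0,0,0],[1,0,0,-0.16,0,0,0]]
  ]
}}

```text
t: 9.35
tcp_pos: [0.4862, 0.2127, 0.3647]
ee_rot: [0.0, 0.819, 0.574, -0.0]
ft_force: [-0.3, -0.7, -4.0]
grip_width: 0.0063
finger_force: 68.6
```

```bash
python3 - <<'E'
from h import *
s=arm.read_state();print(s['t'],s['tcp_pos'],s['ft_force'],s['moment'],s['grip_width'])
im=arm.read_camera('wrist');im2=arm.read_camera('side')
cv2.imwrite('pics/c2.png',np.vstack([im[60:384],im2[100:340]]))
rows([(.487,.213,.367,70,1),(.46,.0,.367,82,1),(.455,-.0997,.355,95,1)])
E
```

```text
9.35 [0.48620813 0.21268832 0.36466261] [-0.26863209 -0.68728997 -4.01959846] [-0.08757752  0.0124945  -0.02074803] 0.006347374698137954
[1, 0.001, 0.001, -0.003, -0.002, 0.002, -0.0]
[1, -0.209, 0.048, -0.003, -0.002, 0.002, -0.209]
[1, -0.304, 0.078, 0.009, -0.002, 0.001, -0.436]
```

View pics/c2.png

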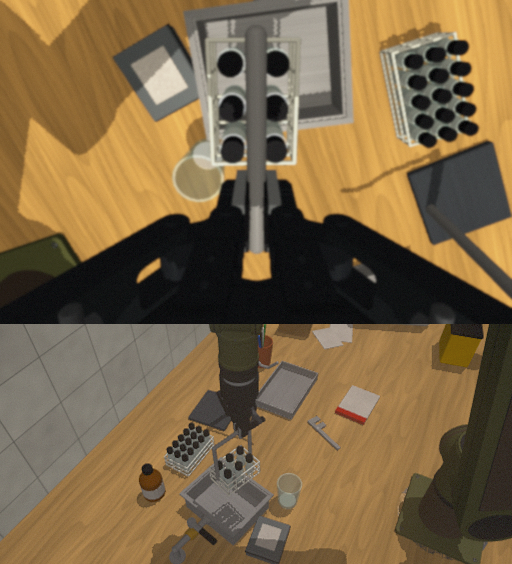

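The basket is held upright and clear of the bath; the wrist view has its bar from row 88 to row 310 at column 256. I'll carry it to a point in front of the hook.

Request:
{"name": "carry_out", "arguments": {
  "steps": [
    [[1,-0.025,0.005,0,0,0,0],[1,-0.06,0.014,0,0,0,-0.05],[1,-0.1,0.024,0,0,0,-0.1],[1,-0.14,0.034,0,0,0,-0.16],[1,-0.18,0.044,0,0,0,-0.22],[1,-0.22,0.055,0,0,0,-0.28],[1,-0.25,0.064,0.003,0,0,-0.34],[1,-0.28,0.072,0.006,0,0,-0.39],[1,-0.298,0.077,0.008,0,0,-0.42],[1,-0.304,0.078,0.009,0,0,-0.436],[1,-0.304,0.078,0.009,0,0,-0.436],[1,-0.304,0.078,0.009,0,0,-0.436]]
  ]
}}

```text
t: 10.95
tcp_pos: [0.4558, -0.0988, 0.3558]
ee_rot: [-0.0, 0.675, 0.737, 0.0]
ft_force: [0.1, 0.2, -3.6]
grip_width: 0.0063
finger_force: 68.6
```

```bash
python3 - <<'E'
from h import *
s=arm.read_state();print(s['t'],s['tcp_pos'],s['ee_rot'],s['ft_force'])
k=arm.get_calibration('wrist')
im=arm.read_camera('wrist');cv2.imwrite('pics/w4.png',im)
zb=s['tcp_pos'][2]-.0578
for p in [(256,90),(257,308)]:
    X=atz(k,p,zb+.003);print('bar end in tool',Rq(s['ee_rot']).inv().apply(X-s['tcp_pos']))
for n,X in {'dip':(.5625,-.065,.249),'tip':(.5277,-.0685,.272),'post':(.677,-.055,.272),'slope':(.5974,-.062,.274)}.items():
    u=proj(k,np.array(X));print(n,u)
S=arm.get_calibration('scene');D=arm.get_calibration('side')
for c in ('scene','side'):
  arm.read_camera(c)
  for m in arm.masks_of(c,'stand')[:1]:
    print(c,m['score'],m['bbox'])
rows([(.5647,-.090,.353,95,1)])
E
```

```text
10.95 [ 0.4557546  -0.09877441  0.3557553 ] [-2.56484245e-04  6.75458292e-01  7.37398142e-01  9.99086292e-05] [ 0.08365468  0.2132056  -3.55885004]
bar end in tool [ 0.07588292 -0.00173829  0.0548393 ]
bar end in tool [-0.02394948 -0.00125785  0.05478797]
dip [441.57184548 182.686262  ]
tip [400.41355031 195.14796302]
post [685.59743147 194.57871428]
slope [536.90713657 195.69871911]
scene 0.84 [142.2, 141.7, 236.5, 272.3]
side 0.74 [189.9, 125.4, 281.6, 203.9]
[1, -0.001, 0.109, 0.003, 0.0, -0.0, 0.001]
```

```bash
python3 - <<'E'
from h import *
s=arm.read_state();k=arm.get_calibration('wrist')
im=arm.read_camera('wrist')
m=arm.masks_of('wrist','stand');print([(x['score'],x['bbox']) for x in m])
hsv=cv2.cvtColor(im,cv2.COLOR_BGR2HSV)
for c in range(400,512,12):
    r=np.where(hsv[150:235,c,1]<50)[0]+150
    g=np.split(r,np.where(np.diff(r)>1)[0]+1); print(c,[(int(x[0]),int(x[-1])) for x in g if len(x)], [ (int(np.where(y['mask'][:,c])[0].min()),int(np.where(y['mask'][:,c])[0].max())) for y in m[:1] if y['mask'][:,c].any()])
E
```

```text
[(0.92, [393.5, 79.8, 512.0, 199.5])]
400 [(185, 197)] [(184, 198)]
412 [(150, 191)] [(128, 193)]
424 [(150, 184)] [(81, 186)]
436 [(150, 184)] [(81, 186)]
448 [(150, 184)] [(81, 186)]
460 [(150, 185)] [(81, 187)]
472 [(150, 187)] [(81, 189)]
484 [(150, 189)] [(81, 191)]
496 [(150, 191)] [(81, 193)]
508 [(150, 161), (183, 193)] [(81, 195)]
```

Request:
{"name": "carry_out", "arguments": {
  "steps": [
    [[1,0,0.015,0,0,0,0],[1,0,0.04,0,0,0,0],[1,0.001,0.065,0,0,0,0],[1,0.001,0.09,0,0,0,0],[1,0.001,0.105,0,0,0,0],[1,0.001,0.11,0,0,0,0],[1,0.001,0.11,0,0,0,0],[1,0.001,0.11,0,0,0,0]]
  ]
}}

```text
t: 12.3
tcp_pos: [0.5648, -0.0889, 0.3559]
ee_rot: [-0.0, 0.676, 0.737, -0.0]
ft_force: [-1.1, 0.2, -3.3]
grip_width: 0.0063
finger_force: 68.6
```

```bash
python3 - <<'E'
from h import *
s=arm.read_state();print(s['t'],s['tcp_pos'],s['ee_rot'],s['ft_force'])
im=arm.read_camera('wrist');cv2.imwrite('pics/w5.png',im)
E
```

```text
12.3 [ 0.56476757 -0.08893578  0.35593978] [-1.82572346e-04  6.75740765e-01  7.37139308e-01 -1.60252525e-04] [-1.08110736  0.20046444 -3.32092431]
```

View pics/w5.png

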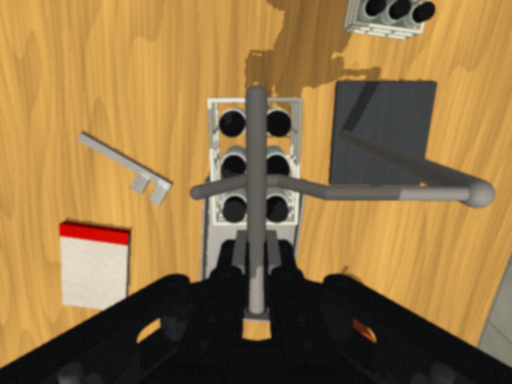

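The bar lies above the hook: tip at (197,192), dip centre about (258,181), bar at column 257. I'll compare the positions numerically.

```bash
python3 - <<'E'
from h import *
s=arm.read_state();k=arm.get_calibration('wrist')
r=Rq(s['ee_rot'])
print('dip',r.inv().apply(atz(k,(258,181),.246)-s['tcp_pos']),'bar ends',[r.inv().apply(atz(k,p,s['tcp_pos'][2]-.055)-s['tcp_pos']) for p in((257,88),(257,316))])
print('tip/arm',r.inv().apply(atz(k,(197,192),.272)-s['tcp_pos']),r.inv().apply(atz(k,(325,192),.272)-s['tcp_pos']))
E
```

```text
dip [ 0.02434338 -0.00058115  0.11004164] bar ends [array([ 0.07660755, -0.00134409,  0.05500116]), array([-0.02874625, -0.00125083,  0.05500003])]
tip/arm [ 0.02540851 -0.03285008  0.08405012] [0.02543469 0.03456135 0.08403243]
```

Request:
{"name": "carry_out", "arguments": {
  "steps": [
    [[1,0,0.001,0.012,0,0,0],[1,0,0.001,0.024,0,0,0],[1,0,0.001,0.034,0,0,0],[1,0,0.001,0.04,0,0,0],[1,0,0.001,0.042,0,0,0],[1,0,0.001,0.042,0,0,0]]
  ]
}}

```text
t: 13.1
tcp_pos: [0.5663, -0.0888, 0.314]
ee_rot: [0.0, 0.676, 0.737, 0.0]
ft_force: [0.3, -0.4, -3.3]
grip_width: 0.0062
finger_force: 68.5
```

Request:
{"name": "carry_out", "arguments": {
  "steps": [
    [[1,0,0,0.001,0,0,0],[1,0,0,0.002,0,0,0],[1,0,0,0.003,0,0,0],[1,0,0,0.003,0,0,0],[1,0,0,0.003,0,0,0]]
  ]
}}

```text
t: 13.72
tcp_pos: [0.5664, -0.0888, 0.3112]
ee_rot: [0.0, 0.676, 0.737, 0.0]
ft_force: [-0.5, -1.2, -1.1]
grip_width: 0.0065
finger_force: 68.7
```

Request:
{"name": "carry_out", "arguments": {
  "steps": [
    [[1,0,0,0.001,0,0,0],[1,0,0,0.001,0,0,0],[0.7,0,0,0.001,0,0,0],[0.5,0,0,0.001,0,0,0],[0.2,0,0,0.001,0,0,0],[0.2,0,0,0.001,0,0,0],[0.2,0,0,0.001,0,0,0]]
  ],
  "squeeze": 20
}}

```text
t: 14.6
tcp_pos: [0.5662, -0.0888, 0.3098]
ee_rot: [-0.0, 0.676, 0.737, -0.0]
ft_force: [-0.6, -0.8, -0.3]
grip_width: 0.034
finger_force: 0.0
```

Request:
{"name": "carry_out", "arguments": {
  "steps": [
    [[0.2,0,0,-0.01,0,0,0],[0.2,0,0,-0.03,0,0,0],[0.2,0,0,-0.06,0,0,0],[0.2,0,0,-0.09,0,0,0],[0.2,0,0,-0.11,0,0,0],[0.2,0,0,-0.11,0,0,0],[0.2,0,0,-0.11,0,0,0]]
  ]
}}

```text
t: 15.48
tcp_pos: [0.5661, -0.0888, 0.4194]
ee_rot: [-0.0, 0.676, 0.737, -0.0]
ft_force: [0.6, -0.1, -0.2]
grip_width: 0.0337
finger_force: 0.0
```

```bash
cat > chk.py <<'E'
from h import *
for c in ('wrist','scene','side'):
    k=arm.get_calibration(c);im=arm.read_camera(c);cv2.imwrite(f'pics/chk_{c}.png',im)
    for n in ('basket','tray'):
        print(c,n,[(round(x['score'],2),[int(v) for v in x['bbox']]) for x in arm.masks_of(c,n)[:2]])
    # predicted basket bbox if hung level
    a=np.radians(5);X=np.array([np.cos(a),np.sin(a)]);Y=np.array([-X[1],X[0]]);P=[]
    for u in(-.035,.035):
        for v in(-.05,.05):
            for z in(.108,.153): P.append([*(np.array([.5635,-.063])+u*X+v*Y),z])
    for v in(-.049,.049): P.append([*(np.array([.5635,-.063])+v*Y),.2575])
    u=proj(k,np.array(P));print('pred',u.min(0),u.max(0), 'bar ends',u[-2:].round().tolist())
E
python3 chk.py; python3 -c "
from h import *
s=arm.read_state();print(s['t'],s['tcp_pos'])"
```

```text
wrist basket [(0.85, [226, 90, 290, 227]), (0.41, [102, 129, 180, 190])]
wrist tray [(0.97, [208, 169, 298, 300])]
pred [224.43834851  94.65548841] [290.98942144 220.40352873] bar ends [[258.0, 220.0], [258.0, 95.0]]
scene basket [(0.75, [203, 145, 242, 205])]
scene tray [(0.6, [157, 174, 231, 224])]
pred [201.82277726 144.43275951] [243.49640967 209.14995281] bar ends [[211.0, 144.0], [233.0, 157.0]]
side basket [(0.64, [248, 131, 277, 186])]
side tray [(0.69, [272, 137, 316, 194])]
pred [245.58608797 128.94720749] [281.02709997 193.20792394] bar ends [[271.0, 129.0], [258.0, 151.0]]
15.925 [ 0.56615387 -0.08880833  0.41966012]
```

The basket's masks match a level hang at the dip within about 1–3 px of the wrist prediction. On to the tray.

```bash
python3 - <<'E'
from h import *
D=arm.get_calibration('side');print('cup',atz(D,(264,141),0.01))
rows([(.5635,-.20,.41,140,.2),(.5635,-.35,.25,178,.2)],p=np.array([.5662,-.0888,.4195]))
E
```

```text
cup [ 0.68791509 -0.3191323   0.01      ]
[0.2, -0.111, -0.012, 0.009, -0.0, -0.0, -0.786]
[0.2, -0.26, -0.025, 0.169, -0.0, -0.0, -1.449]
```

Request:
{"name": "carry_out", "arguments": {
  "steps": [
    [[0.2,-0.03,-0.003,0,0,0,-0.12],[0.2,-0.08,-0.008,0,0,0,-0.3],[0.2,-0.13,-0.013,0.01,0,0,-0.48],[0.2,-0.19,-0.018,0.04,0,0,-0.66],[0.2,-0.23,-0.022,0.08,0,0,-0.84],[0.2,-0.26,-0.025,0.12,0,0,-1.02],[0.2,-0.26,-0.025,0.15,0,0,-1.2],[0.2,-0.26,-0.025,0.169,0,0,-1.38],[0.2,-0.26,-0.025,0.169,0,0,-1.449],[0.2,-0.26,-0.025,0.169,0,0,-1.449],[0.2,-0.26,-0.025,0.169,0,0,-1.449]]
  ]
}}

```text
t: 17.3
tcp_pos: [0.5641, -0.3501, 0.2513]
ee_rot: [0.0, 0.018, 1.0, -0.0]
ft_force: [0.3, 0.1, 0.1]
grip_width: 0.0341
finger_force: 0.0
```

```bash
python3 - <<'E'
from h import *
s=arm.read_state();print(s['t'],s['tcp_pos'],s['ee_rot'],s['qpos'])
k=arm.get_calibration('wrist');im=arm.read_camera('wrist');cv2.imwrite('pics/w6.png',im)
m=arm.masks_of('wrist','tray');print([(x['score'],x['bbox']) for x in m])
M=m[0]['mask']
# -y wall edge: which image side? project predicted wall corners
for X in [(.6304,-.3525,.03),(.4948,-.3500,.03),(.56,-.352,.03)]: print(proj(k,np.array(X)))
for r in range(20,240,30):
    c=np.where(M[r])[0]
    if len(c): print(r,c.min(),c.max(),atz(k,(c.min(),r),.03)[:2],atz(k,(c.max(),r),.03)[:2])
E
```

```text
17.3 [ 0.56414007 -0.35010319  0.25127002] [ 3.09726477e-04  1.78839251e-02  9.99840002e-01 -1.98525060e-04] [-5.55417365e-01  5.23354425e-01  1.36376935e-01  1.18308345e+00
 -2.38849343e-05 -5.19647614e-01]
[(0.84, [257.3, 91.5, 495.1, 241.8])]
[256.72525417 238.54243581]
[254.26398309 104.04710588]
[254.71433096 173.14812555]
110 256 492 [ 0.50014711 -0.34859646] [ 0.50792226 -0.13089149]
140 257 486 [ 0.52774632 -0.3486346 ] [ 0.53550113 -0.13140391]
170 258 481 [ 0.55695444 -0.34867496] [ 0.56472258 -0.13097008]
200 259 475 [ 0.58791638 -0.34871774] [ 0.59566277 -0.13151563]
230 260 470 [ 0.62079499 -0.34876318] [ 0.62855526 -0.1310584 ]
```

Request:
{"name": "carry_out", "arguments": {
  "steps": [
    [[0.2,0,0.001,0.05,0,0,-0.035],[0.2,0,0.001,0.1,0,0,-0.035],[0.2,0,0.001,0.15,0,0,-0.035],[0.2,0,0.001,0.168,0,0,-0.035],[0.2,0,0.001,0.168,0,0,-0.035],[0.2,0,0.001,0.168,0,0,-0.035],[1,0,0.001,0.168,0,0,-0.035],[1,0,0.001,0.168,0,0,-0.035],[1,0,0.001,0.168,0,0,-0.035],[1,0,0.001,0.168,0,0,-0.035],[1,0,0.001,0.168,0,0,-0.035],[1,0,0.001,0.168,0,0,-0.035]]
  ],
  "squeeze": 30
}}

```text
t: 18.9
tcp_pos: [0.565, -0.3493, 0.0848]
ee_rot: [0.001, -0.0, 1.0, -0.001]
ft_force: [-0.2, 1.6, 6.8]
grip_width: 0.0035
finger_force: 31.9
```

Request:
{"name": "carry_out", "arguments": {
  "steps": [
    [[1,0,0,-0.001,0,0,0],[1,0,0,-0.002,0,0,0]]
  ]
}}

```text
t: 19.15
tcp_pos: [0.564, -0.3491, 0.0849]
ee_rot: [0.0, 0.0, 1.0, -0.0]
ft_force: [0.2, -0.1, -1.3]
grip_width: 0.0033
finger_force: 30.7
```

Request:
{"name": "carry_out", "arguments": {
  "steps": [
    [[1,0,0.005,0.001,0,0,0],[1,0,0.015,0.001,0,0,0],[1,0,0.03,0.001,0,0,0],[1,0,0.048,0.001,0,0,0],[1,0,0.066,0.001,0,0,0],[1,0,0.084,0.001,0,0,0],[1,0,0.102,0.001,0,0,0],[1,0,0.12,0.001,0,0,0],[1,0,0.136,0.001,0,0,0],[1,0,0.148,0.001,0,0,0],[1,0,0.155,0.001,0,0,0],[1,0,0.155,0.001,0,0,0]]
  ]
}}

```text
t: 20.65
tcp_pos: [0.5642, -0.1929, 0.0848]
ee_rot: [0.001, -0.001, 1.0, -0.0]
ft_force: [-0.1, -1.0, 7.1]
grip_width: 0.0031
finger_force: 32.0
```

```bash
python3 chk.py; python3 -c "
from h import *
s=arm.read_state();print(s['t'],s['tcp_pos'],s['ft_force'])"
```

```text
wrist basket []
wrist tray [(0.58, [251, 105, 512, 367])]
pred [-437.26115856 -231.66486709] [5115.80095633 1170.79889124] bar ends [[-70.0, -232.0], [-437.0, -188.0]]
scene basket [(0.8, [204, 143, 242, 205]), (0.64, [305, 214, 331, 237])]
scene tray [(0.61, [181, 198, 261, 249])]
pred [201.82277726 144.43275951] [243.49640967 209.14995281] bar ends [[211.0, 144.0], [233.0, 157.0]]
side basket [(0.69, [246, 130, 280, 185]), (0.23, [188, 123, 277, 207])]
side tray [(0.93, [229, 173, 300, 226])]
pred [245.58608797 128.94720749] [281.02709997 193.20792394] bar ends [[271.0, 129.0], [258.0, 151.0]]
21.1 [ 0.56421937 -0.19299083  0.08479738] [-0.21379077 -1.32587836  6.72343434]
```

Request:
{"name": "carry_out", "arguments": {
  "steps": [
    [[1,0,0,-0.001,0,0,0],[0.4,0,0,-0.001,0,0,0],[0.4,0,0,-0.001,0,0,0],[0.4,0,0,-0.001,0,0,0],[0.4,0,0,-0.02,0,0,0],[0.4,0,0,-0.045,0,0,0],[0.4,0,-0.03,-0.07,0,0,0],[0.4,0,-0.08,-0.11,0,0,0],[0.4,0,-0.12,-0.16,0,0,0],[0.4,0,-0.14,-0.2,0,0,0],[0.4,0,-0.14,-0.2,0,0,0],[0.4,0,-0.14,-0.2,0,0,0]]
  ]
}}

```text
t: 22.6
tcp_pos: [0.5635, -0.3337, 0.283]
ee_rot: [-0.001, 0.0, 1.0, 0.001]
ft_force: [0.3, 0.1, -0.5]
grip_width: 0.0257
finger_force: 0.0
```

```bash
python3 chk.py; python3 - <<'E'
from h import *
s=arm.read_state();print(s['t'],s['tcp_pos'],s['ft_force'])
# predicted tray bbox at centre (.5635,-.086)
for c in('scene','side','wrist'):
    k=arm.get_calibration(c);P=np.array([[.5635+a,-.085+b,z] for a in(-.07,.07) for b in(-.11,.11) for z in(0,.03)])
    u=proj(k,P);print(c,'tray pred',u.min(0),u.max(0))
k=arm.get_calibration('side')
arm.read_camera('side');print([(x['score'],x['bbox']) for x in arm.masks_of('side','stopcock')])
for l in ['rack','beaker','reagent','pen_cup','slide_box','notepad','caliper']:
    for m in arm.masks_of('side',l)[:1]: print(l,round(m['score'],2),m['bbox'])
E
```

```text
wrist basket []
wrist tray [(0.96, [369, 103, 510, 231])]
pred [511.88739055 144.56931999] [1130.29609776  319.6182595 ] bar ends [[851.0, 320.0], [1130.0, 300.0]]
scene basket [(0.65, [203, 144, 241, 204])]
scene tray [(0.81, [179, 197, 260, 249])]
pred [201.82277726 144.43275951] [243.49640967 209.14995281] bar ends [[211.0, 144.0], [233.0, 157.0]]
side basket [(0.59, [245, 124, 281, 189]), (0.38, [168, 197, 214, 253])]
side tray [(0.77, [228, 170, 300, 228]), (0.18, [249, 130, 282, 188])]
pred [245.58608797 128.94720749] [281.02709997 193.20792394] bar ends [[271.0, 129.0], [258.0, 151.0]]
23.05 [ 0.56393013 -0.33360987  0.28347848] [-0.19145487 -0.54268973 -0.34415196]
scene tray pred [180.2225822  193.11897192] [260.30493695 251.83841968]
side tray pred [228.91172975 162.80182887] [300.42310972 230.32840303]
wrist tray pred [367.65389804 102.29352249] [608.17474886 229.16215781]
[(0.59, [187.8, 293.5, 216.6, 318.5])]
rack 0.68 [165.9, 196.2, 216.0, 251.8]
beaker 0.77 [279.8, 245.9, 302.8, 286.4]
reagent 0.81 [139.2, 240.0, 165.5, 282.6]
pen_cup 0.88 [253.3, 100.5, 272.8, 142.9]
slide_box 0.72 [248.3, 291.4, 291.1, 339.5]
notepad 0.57 [335.4, 162.3, 379.8, 200.1]
caliper 0.61 [306.7, 190.5, 337.7, 225.8]
```

```bash
python3 -c "
from cell import arm
print(arm.finish_job())"
```

```text
the job is handed in; nothing more can be done
None
```

I handed the job in at about 23 s: the stopcock is closed at its end stop, the basket hangs level in the hook's dip, and the tray is under the whole basket with the other things where they were. The last camera check agreed; no verdict was returned.

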